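# Press the splined gear home in the gearbox hub and hold it

## Robot

A 6-joint arm with a two-finger parallel gripper is mounted at the origin on the work surface. World frame = base frame: x ahead of the robot, y to its left, z up, the work surface at z = 0. Lengths are in m, angles in rad, forces in N, time in s.
With the tool pointing down it reaches from about 0.3 to 0.875 m from the base axis. Payload 6.4 kg.
Tool frame: the origin (TCP) lies midway between the tips of the shut fingers; the grasp point (between the pads) lies 19 mm behind it; z points along the fingers, y is the line along which they close (so a half turn about z gives the same grasp; the last joint's range is limited). The gripper opens to 85 mm and grips with 20 to 120 N. Pads are 22 mm wide; open, the fingers measure 114 mm over their backs; the gripper's body (76 mm by 85 mm) begins 54 mm behind the grasp point. The pads swing forward as they close: fully open they stand 13 mm farther back than shut.
Start: joints at [-1.509, 0.181, 1.607, -0, 1.354, -0.206], TCP at [0.152, -0.555, 0.231] pointing down, gripper open.
Joint ranges: [-2.99, 2.99], [-0.89, 2.07], [0.3, 2.58], [-1.14, 4.28], [0, 2.63], [-3.12, 3.12]. Speed limits (rad/s): [2.57, 2.57, 3.01, 3.14, 3.14, 3.14].

## Interface

Orientations are given as a unit quaternion [w, x, y, z].
In Python, from bench import ctrl gives the robot as it stands.
- The arm moves only by the tool drive_tool, never from a script. Its argument "plan" is a list that holds one entry, the list of rows, each a list of 4 numbers: the shift along the tool's x, y, z scaled (see below), then the turn about the tool's z scaled (see below). In form: [[[x, y, z, roll], ...]]. A call has 1 to 12 rows; each row is the pose to reach, as a shift and turn from the pose commanded when the call began, along the tool's axes at that moment, turning the shorter way round; what a row does not reach only later rows make up. The controller multiplies each number of a shift by 400 mm and each number of a turn by 180 degrees. A row lasts 1/12 s, in which the tool goes at most 41.7 mm and 7.16 degrees, less where a joint would pass 70% of its speed; a pose out of reach is approached as far as the arm can. A call with a number of a shift or a turn outside -1 to 1 is refused whole. A call with a gripper value outside its range is refused whole. "jaw" is the closure, from 0 (fully open) to 1 (shut), set as the call begins (left out, the last holds). The fingers move at their own pace and stop on an object; the grip force is fixed at half the most. Time passes only in rows, so rows that repeat a pose let the fingers close. It gives the time, the measured TCP pose, the force, the opening and the grip force at its end, in the units of the state.
- ctrl.get_obs(): the state, without advancing time (a new reading comes with each control period).
- ctrl.camera(name): name is "scene" or "top" or "wrist"; returns (picture, depth): 400x640x3 uint8, red, green, blue; 400x640 float32, m along the optical axis (not along the pixel's ray), 0 where there is no reading.
- ctrl.camera_info(name): a dict with "camera_matrix" (3x3 intrinsics, pixels), "R" (3x3) and "t" (3): a world point X has camera coordinates R X + t; the wrist camera has in their place "T_tool_cam" (4x4, takes a point from camera to tool coordinates, whose origin is the TCP and whose axes are the flange's). Camera axes: x right, y down, z forward; pixel columns grow to the right and rows downward; lengths in m; the calibration is good to about 2 mm. A picture is of the moment at which its call begins: read the wrist's pose just before it. camera_info takes no time and is no camera call.
- ctrl.hand_in(): hands the job in; it is judged then, once.
The state is a dict: "time_s": time; "q": joint angles; "dq": joint speeds; "joint_efforts": joint torques, N m; "eef_pos": TCP position; "eef_rot": TCP orientation; "wrist_force": force on the tool from outside, world axes, zero at the start; "torque": the same for the moment, N m; "opening": opening from 0.0 (shut) to 1.0 (fully open); "grasp_force": force on a finger pad.
Only numpy, scipy, OpenCV 4.12 (cv2) and the standard library are available. Lean on these libraries where they do the work, as an engineer would, in place of code of your own. Each camera call takes 0.05 s, during which the arm holds its last target. There are 200 camera calls.

## Task

Take the orange gear from the stand, turn it until its splines mesh with the cross-shaped socket of the gearbox hub, and slide it fully home against the spring plunger, so that the gear's face sits flush on the hub's rim. Finish while still holding it pressed home (a retaining clip is to be fitted next, and let go it would spring up). Leave the blue gear and everything else on the bench as it is.

Things in the scene. Friction and masses are not known exactly. Their poses are not given: they have to be found in the camera images.
- gear: Orange plastic spur gear, 0.1 kg. Origin: centre of the underside of its toothed disc (58 mm diameter, 12 mm thick); z axis up along its axis. Square grip block on top (point gear_grip), stem with four splines below (point gear_tip). White stripes on the disc's top, from the block's sides outward, show where the splines point. A quarter turn makes no difference to the fit.
- gear_grip (a point): Point on the orange gear's axis 38 mm above its origin, inside the grip block: 24 by 24 mm, sides square to the gear's x and y, from 12 to 54 mm above the gear's origin.
- gear_tip (a point): Lower end of the orange gear's stem, 26 mm below the gear's origin. The stem's cross section is a plus sign along the gear's x and y: splines 24 mm from tip to tip, 8 mm wide; the last 3 mm are slimmer (21 by 5.5 mm) as a lead-in.
- stand: White block, fixed, 130 (x) by 220 (y) by 40 mm high, origin at the centre of its underside. Two round holes of 30 mm, 15 mm to its -x side, 110 mm apart along y. The orange gear stands in one of them, stem down, disc resting on the top face; the blue one in the other. A small bearing ring lies near the +x edge.
- spare: Blue gear of the same disc size with a round knob (24 mm, from z 12 to 42 mm) and a round stem; origin as for the orange gear. Not to be used: stays where it is.
- gearbox: Grey gearbox housing with a motor on its +x side, fixed; origin at the centre of its underside, base plate 150 (x) by 130 (y) mm, top face 60 mm above the bench. The hub stands in the middle of its top.
- hub: White hub on the gearbox top, fixed and unable to turn, round, 48 mm outer diameter, 45 mm high; origin at the centre of its foot, z up. Its socket, open to the top, is a plus sign along the hub's x and y axes: slots 26.4 mm from end to end and 10.4 mm wide. Its angle differs from that of the housing.
- hub_mouth (a point): Point on the hub's axis at the level of its flat top rim (about 105 mm above the bench). The gear is home when its origin is here.
- plunger (a joint): Black spring plunger inside the socket, value in m: 0 at rest, when its top is 14 mm below the rim, growing as it is pushed down; stops at 0.016. The gear fully home pushes it to 0.012. Its spring pushes up with 4 N at 0 and 10 N at 0.012, and lifts the gear again when it is let go.
- tape: A roll of yellow tape, 90 mm diameter, 45 mm high; bystander. Origin under its centre.
- flux: A clear bottle with a white cap, 52 mm diameter, 130 mm high; bystander. Origin under its centre.
- pot: A white jar with a green cap, 56 mm diameter, 60 mm high; bystander. Origin under its centre.
- cup: A small blue cup, 70 mm diameter, 40 mm high; bystander. Origin under its centre.
- driver: A screwdriver with a red handle, lying on the bench; bystander.
- bearing: A steel bearing ring, 32 mm diameter, 10 mm high, lying on the stand; bystander. Origin under its centre.
Mind the look-alikes: they are no part of the job. What is meant by the gear is not pink, and is the larger of those in its own colour.

How it is judged:
On the way, in this order (a step that is already met when the one before it is completed fails the run):
1. the orange gear is lifted out of the stand in the gripper (height (world z) of gear above 0.07 m and contact force between gear and the fingers above 1 N and contact force between gear and stand below 0.01 N), for 0.1 s.
2. its splines have entered the socket (horizontal distance between gear and hub_mouth below 0.003 m and (angle between the x axis of gear and the x axis of hub, either way round below 0.16 rad or angle between the x axis of gear and the y axis of hub, either way round below 0.16 rad) and angle between gear's own z axis and vertical below 0.1 rad and z of gear in the frame of hub_mouth below 0.018 m), for 0.1 s.
At the end, for the whole second after the job is handed in: The orange gear is meshed in the hub (axis within 3 mm, splines within 9 degrees of the slots, upright within 6 degrees), its face no more than 2.5 mm above the rim, the plunger down by at least 9.5 mm, the fingers still bearing on it with more than 3 N, and it is at rest (horizontal distance between gear and hub_mouth below 0.003 m and (angle between the x axis of gear and the x axis of hub, either way round below 0.16 rad or angle between the x axis of gear and the y axis of hub, either way round below 0.16 rad) and angle between gear's own z axis and vertical below 0.1 rad and z of gear in the frame of hub_mouth below 0.0025 m and value of joint plunger above 0.0095 m and contact force between gear and the fingers above 3 N and linear speed of gear below 0.01 m/s); the arm keeps its last pose, push and grip.
It fails at once if the blue gear is moved by more than 15 mm (distance of spare from where it was at the start of the episode above 0.015 m).
It fails at once if any other thing on the bench is moved by more than 30 mm (distance of any of tape, flux, pot, cup, driver, bearing from where it was at the start of the episode above 0.03 m).
It also fails if it takes over 42 s, if anything falls off the work surface, if the arm or the gripper's body presses on something with over 40 N, if the wrist force passes 120 N, or if a joint passes its speed limit or range.

## Working session

There is one attempt and no reset: what is moved stays moved. The work goes in short steps, Python scripts to look and compute and a tool call to move; the robot and the scene stay as the last step left them, time stands still between calls to the robot, and variables do not carry over. Pictures are saved under pics/ and viewed, at most 10 in all, crops included, and the job is handed in when it is done.

Besides the shell and the picture viewer there is one more tool, called after ">>>" by a JSON object that holds its "name" and its "arguments", one argument or row to a line. drive_tool: Moves the arm, as the interface text tells. Its arguments: {"type":"object","properties":{"plan":{"type":"array"},"jaw":{"type":"number"}},"required":["plan"]}

```bash
mkdir -p pics; ls
cat > h.py <<'E'
import numpy as np, cv2
from bench import ctrl
def snap(n,f):
    p,d=ctrl.camera(n); cv2.imwrite('pics/%s.png'%f,p[:,:,::-1]); np.savez('pics/%s.npz'%f,p=p,d=d); return p,d
def load(f):
    z=np.load('pics/%s.npz'%f); return z['p'],z['d']
def ray(n,uv,z,pose=None):
    """pixel(s) -> world points on plane at height z"""
    i=ctrl.camera_info(n); K=np.array(i['camera_matrix']); uv=np.atleast_2d(uv).astype(float)
    r=np.c_[uv,np.ones(len(uv))]@np.linalg.inv(K).T
    if n=='wrist':
        from scipy.spatial.transform import Rotation as R
        T=np.array(i['T_tool_cam']); q=np.array(pose['eef_rot']); M=R.from_quat(q[[1,2,3,0]]).as_matrix()
        d=r@(M@T[:3,:3]).T; o=M@T[:3,3]+pose['eef_pos']
    else:
        Rm=np.array(i['R']); d=r@Rm; o=-Rm.T@np.array(i['t'])
    return o+d*((z-o[2])/d[:,2])[:,None]
E
python3 - <<'E'
from h import *
for n in('scene','top'): snap(n,n)
o=ctrl.get_obs(); print({k:np.round(v,3).tolist() for k,v in o.items()})
for n in('scene','top','wrist'): print(ctrl.camera_info(n))
E
```

```text
pics
{'time_s': 0.1, 'q': [-1.509, 0.181, 1.608, 0.0, 1.354, -0.206], 'dq': [-0.001, -0.003, -0.002, -0.0, 0.001, -0.0], 'joint_efforts': [-0.0, -44.588, -35.224, -0.0, 0.004, -0.0], 'eef_pos': [0.152, -0.554, 0.231], 'eef_rot': [-0.001, 0.991, 0.133, 0.0], 'wrist_force': [1.029, -0.369, -0.668], 'torque': [-0.004, -0.023, -0.048], 'grasp_force': 0.0, 'opening': 1.004}
{'camera_matrix': array([[424.29825719,   0.        , 318.91025131],
       [  0.        , 424.29825719, 192.34928318],
       [  0.        ,   0.        ,   1.        ]]), 'R': array([[ 0.66895576,  0.74318893, -0.01297716],
       [ 0.59579533, -0.54656011, -0.58847257],
       [-0.4444391 ,  0.38593039, -0.80841303]]), 't': array([-0.36722562, -0.27168465,  1.53924308])}
{'camera_matrix': array([[386.01375392,   0.        , 320.02250988],
       [  0.        , 386.01375392, 201.24617901],
       [  0.        ,   0.        ,   1.        ]]), 'R': array([[-0.01698706, -0.9995125 , -0.0261955 ],
       [-0.99384855,  0.0197468 , -0.10897301],
       [ 0.10943717,  0.02418323, -0.99369949]]), 't': array([0.01772126, 0.53759746, 1.3747327 ])}
{'camera_matrix': array([[324.82846009,   0.        , 320.46840932],
       [  0.        , 324.82846009, 197.54525144],
       [  0.        ,   0.        ,   1.        ]]), 'T_tool_cam': array([[ 4.48227175e-05, -9.52838531e-01, -3.03477729e-01,
         7.80903466e-02],
       [ 9.99999832e-01,  2.17904701e-04, -5.36465347e-04,
         4.84758561e-04],
       [ 5.77294077e-04, -3.03477655e-01,  9.52838381e-01,
        -1.43943296e-01],
       [ 0.00000000e+00,  0.00000000e+00,  0.00000000e+00,
         1.00000000e+00]])}
```

View pics/top.png

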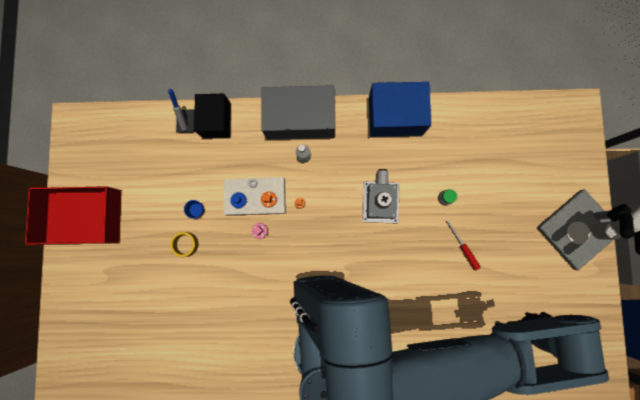

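View pics/scene.png

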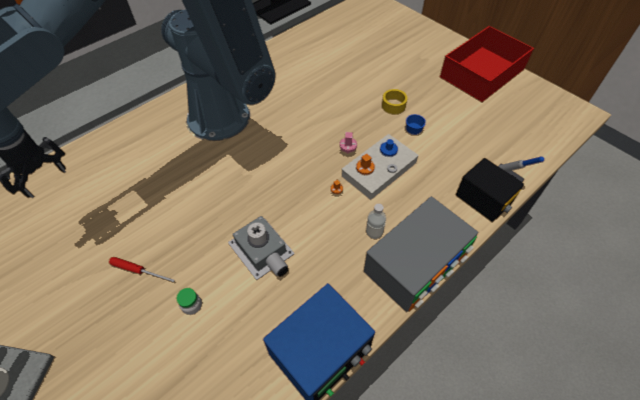

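The top view shows three gears besides the blue one at (238,200). A large orange gear sits in the stand at (269,199), a small orange one on the bench at (300,203), and a pink one at (260,231). The one in the stand fits: it is orange, the larger of that colour, and stands in a hole. The hub is at (384,199). I'll confirm with an enlarged crop.

Run:
```python
from h import *
p,d=load('top'); c=cv2.resize(p[165:250,215:415],None,fx=4,fy=4,interpolation=cv2.INTER_CUBIC); cv2.imwrite('pics/crop.png',c[:,:,::-1])
print(ray('top',[[269,199]],.052),ray('top',[[384,199]],.105),ray('top',[[238,200],[300,203],[260,231]],.05))
```

```text
[[0.54713349 0.19056072 0.052     ]] [[ 0.53291821 -0.21354996  0.105     ]] [[0.54598677 0.30309236 0.05      ]
 [0.53068595 0.07927736 0.05      ]
 [0.43302072 0.22340923 0.05      ]]
```

View pics/crop.png

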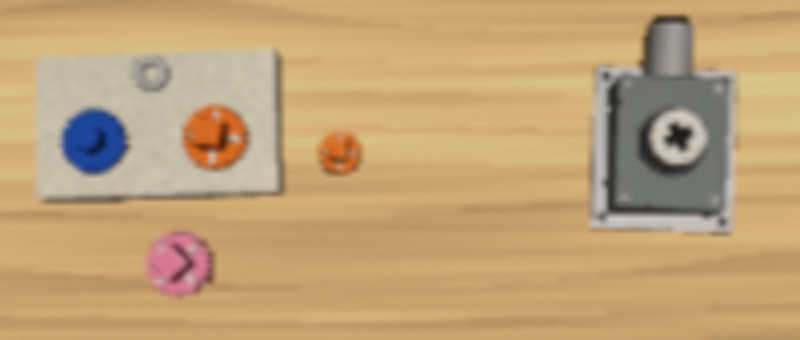

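```bash
cat >> h.py <<'E'
from scipy.spatial.transform import Rotation as Rot
def pose():
    o=ctrl.get_obs(); q=np.array(o['eef_rot']); return o,Rot.from_quat(q[[1,2,3,0]]).as_matrix()
def go(xyz,yaw=None):
    """scaled row to bring the TCP to xyz, tool x at world yaw (deg, modulo 180)"""
    o,M=pose(); y0=np.degrees(np.arctan2(M[1,0],M[0,0])); s=M.T@(np.array(xyz)-o['eef_pos'])/.4
    r=0 if yaw is None else -((yaw-y0+90)%180-90)/180
    print('t',round(o['time_s'],2),'yaw',y0.round(2),'row',s.round(4),round(r,4),'rows',np.linalg.norm(s)*.4/.0417,abs(r)*180/7.16,'q6',round(o['q'][5],2),'F',np.round(o['wrist_force'],1),'tcp',np.round(o['eef_pos'],4))
E
python3 -c "
from h import *
go([.533,-.2136,.23],0)"
```

```text
t 0.1 yaw 15.34 row [ 1.1434 -0.5688  0.0025] 0.0852 rows 12.250625713980474 2.142456792921859 q6 -0.21 F [ 1.  -0.4 -0.7] tcp [ 0.1521 -0.554   0.2305]
```

>>> {"name": "drive_tool", "arguments": {
  "plan": [
    [[0.96,-0.48,-0.02,0.085],[0.96,-0.48,-0.02,0.085],[0.96,-0.48,-0.02,0.085],[0.96,-0.48,-0.02,0.085],[0.96,-0.48,-0.02,0.085],[0.96,-0.48,-0.02,0.085],[0.96,-0.48,-0.02,0.085],[0.96,-0.48,-0.02,0.085],[0.96,-0.48,-0.02,0.085],[0.96,-0.48,-0.02,0.085],[0.96,-0.48,-0.02,0.085],[0.96,-0.48,-0.02,0.085]]
  ]
}}

```text
time_s: 1.1
eef_pos: [0.4738, -0.2646, 0.2389]
eef_rot: [-0.001, 1.0, 0.003, 0.0]
wrist_force: [-0.1, -0.3, 0.1]
opening: 1.0
grasp_force: 0.0
```

```bash
python3 -c "
from h import *
go([.533,-.2136,.23],0)"
```

```text
t 1.1 yaw 0.33 row [ 0.1487 -0.1267  0.0226] 0.0018 rows 1.8869055338891345 0.04539939608164225 q6 0.84 F [-0.1 -0.3  0.1] tcp [ 0.4738 -0.2646  0.2389]
```

>>> {"name": "drive_tool", "arguments": {
  "plan": [
    [[0.149,-0.127,0.023,0.002],[0.149,-0.127,0.023,0.002],[0.149,-0.127,0.023,0.002],[0.149,-0.127,0.023,0.002],[0.149,-0.127,0.023,0.002]]
  ]
}}

```text
time_s: 1.52
eef_pos: [0.5305, -0.2174, 0.2296]
eef_rot: [-0.0, 1.0, -0.003, -0.001]
wrist_force: [-0.7, -0.0, 0.6]
opening: 1.003
grasp_force: 0.0
```

Run:
```python
from h import *
o=ctrl.get_obs(); p,d=snap('wrist','hub'); np.save('pics/hub_pose.npy',{k:o[k] for k in('eef_pos','eef_rot')},allow_pickle=True)
print(o['eef_pos'],np.round(o['dq'],3))
```

```text
[ 0.53049094 -0.21742196  0.22960765] [-0.021 -0.011  0.001  0.     0.     0.002]
```

View pics/hub.png

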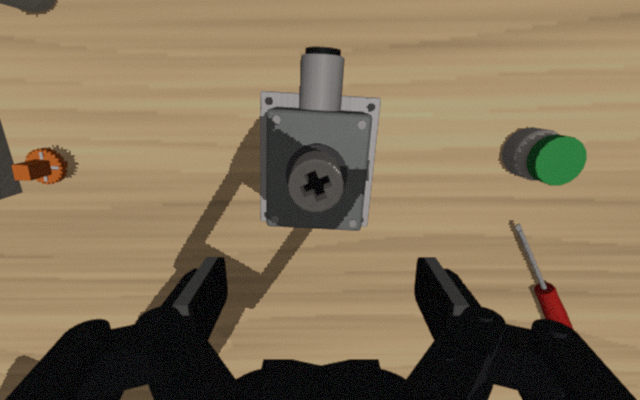

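The wrist view shows the hub rim at about (316,178), r≈28 px, with the dark cross at (316,182) turned by some degrees. The pot is on the right at (555,160) and the small orange gear on the left.

```bash
cat >> h.py <<'E'
def cloud(p,d,o):
    """world points per pixel of a wrist picture from depth"""
    i=ctrl.camera_info('wrist'); K=np.array(i['camera_matrix']); T=np.array(i['T_tool_cam'])
    v,u=np.mgrid[:400,:640]; c=np.dstack([u,v,np.ones_like(u)])@np.linalg.inv(K).T*d[...,None]
    q=np.array(o['eef_rot']); M=Rot.from_quat(q[[1,2,3,0]]).as_matrix()
    return (c@T[:3,:3].T+T[:3,3])@M.T+o['eef_pos']
E
python3 - <<'E'
from h import *
p,d=load('hub'); o=np.load('pics/hub_pose.npy',allow_pickle=True).item()
W=cloud(p,d,o); z=W[...,2]; box=np.zeros_like(z,bool); box[130:225,270:365]=1
print(np.histogram(z[box],bins=np.arange(.03,.125,.005)))
rim=box&(z>.095)&(z<.115); print(rim.sum(),np.median(z[rim]))
zr=np.median(z[rim])
m=rim.astype(np.uint8); cs,_=cv2.findContours(m,cv2.RETR_EXTERNAL,cv2.CHAIN_APPROX_NONE); c=max(cs,key=cv2.contourArea)
w=ray('wrist',c[:,0].astype(float),.105,o)[:,:2].astype(np.float32)
print('minCircle',cv2.minEnclosingCircle(w),'ellipse',cv2.fitEllipse(w))
ctr=np.array(cv2.fitEllipse(w)[0])
g=p.max(2).astype(int); v,u=np.nonzero(box); P=ray('wrist',np.c_[u,v],.105,o)[:,:2]; r=np.hypot(*(P-ctr).T)
ins=r<.018; G=g[v,u]; print(np.histogram(G[ins],bins=range(0,160,10)))
for th in(30,40,50):
    s=ins&(G<th); c=P[s].mean(0); 
    for rr in(.007,.009):
      t=s&(r>rr)&(r<.0125); a=np.arctan2(*(P[t]-ctr).T[::-1]); print(th,s.sum(),c,np.degrees(np.angle(np.exp(4j*a).mean())/4))
E
```

```text
(array([   0,    0,    0,    0,    0,  206, 5652,  471,   38,   38,   47,
         56,  462,  107,  212, 1646,    0,    0]), array([0.03 , 0.035, 0.04 , 0.045, 0.05 , 0.055, 0.06 , 0.065, 0.07 ,
       0.075, 0.08 , 0.085, 0.09 , 0.095, 0.1  , 0.105, 0.11 , 0.115,
       0.12 ]))
1965 0.10608784040651838
minCircle ((0.5348072648048401, -0.2134018987417221), 0.024657703936100006) ellipse ((0.5347120761871338, -0.2132757157087326), (0.04659370705485344, 0.04839247465133667), 87.6526870727539)
(array([ 87, 147,  66,  42,  30,  80, 125, 201, 564,   1,   0,   0,   0,
         0,   0]), array([  0,  10,  20,  30,  40,  50,  60,  70,  80,  90, 100, 110, 120,
       130, 140, 150]))
30 300 [ 0.53597999 -0.21364522] 23.504471530824414
30 300 [ 0.53597999 -0.21364522] 23.714827966810606
40 342 [ 0.53602831 -0.21362467] 23.280092597855774
40 342 [ 0.53602831 -0.21362467] 23.510910235184326
50 372 [ 0.53588258 -0.21353895] 23.05899256018864
50 372 [ 0.53588258 -0.21353895] 22.92081172499815
```

>>> {"name": "drive_tool", "arguments": {
  "plan": [
    [[0.03,-1.0,0.0,0],[0.03,-1.0,0.0,0],[0.03,-1.0,0.0,0],[0.03,-1.0,0.0,0],[0.03,-1.0,0.0,0],[0.03,-1.0,0.0,0],[0.03,-1.0,0.0,0],[0.03,-1.0,0.0,0],[0.03,-1.0,0.0,0],[0.03,-1.0,0.0,0],[0.03,-1.0,0.0,0],[0.03,-1.0,0.0,0]]
  ]
}}

```text
time_s: 2.57
eef_pos: [0.5453, 0.1828, 0.2302]
eef_rot: [0.0, 1.0, -0.002, 0.0]
wrist_force: [0.6, -0.8, 0.1]
opening: 1.0
grasp_force: 0.0
```

Run:
```python
from h import *
go([.547,.19,.23],0)
o=ctrl.get_obs(); p,d=snap('wrist','gear'); np.save('pics/gear_pose.npy',{k:o[k] for k in('eef_pos','eef_rot')},allow_pickle=True)
```

```text
t 2.57 yaw -0.25 row [ 0.0041 -0.0181  0.0004] -0.0014 rows 0.17791284372082306 0.03544657957851993 q6 1.69 F [ 0.6 -0.8  0.1] tcp [0.5453 0.1828 0.2302]
```

View pics/gear.png

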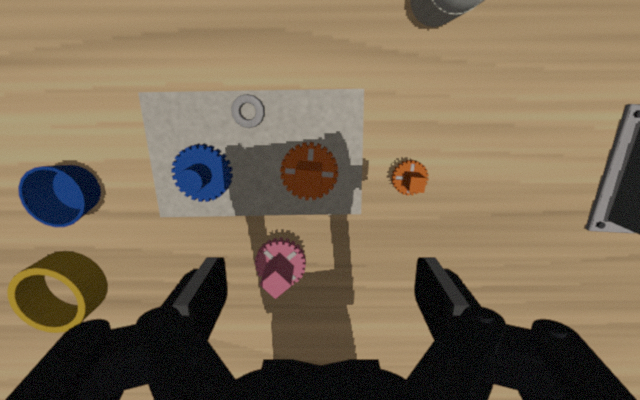

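Directly ahead is the large orange gear in the stand at (309,170). The blue gear is at (202,172), the small orange one at (409,176) and the pink one at (278,262). Next I'll measure its block top and disc from depth.

```bash
cat >> h.py <<'E'
def angle4(P):
    P=np.asarray(P,np.float32); r=cv2.minAreaRect(P); return r
E
python3 - <<'E'
from h import *
p,d=load('gear'); o=np.load('pics/gear_pose.npy',allow_pickle=True).item()
W=cloud(p,d,o); z=W[...,2]; box=np.zeros_like(z,bool); box[130:215,265:355]=1
hsv=cv2.cvtColor(p,cv2.COLOR_RGB2HSV); org=box&(hsv[...,1]>150)&(hsv[...,0]<20)
print(np.histogram(z[org],bins=np.arange(.03,.115,.004)))
for nm,lo,hi,zz in(('block',.088,.1,.094),('disc',.046,.1,.052)):
    m=(box&(z>lo)&(z<hi)).astype(np.uint8); c=max(cv2.findContours(m,0,1)[0],key=cv2.contourArea)
    w=ray('wrist',c[:,0].astype(float),zz,o)[:,:2].astype(np.float32)
    print(nm,m.sum(),np.median(z[m>0]),cv2.minAreaRect(w),cv2.minEnclosingCircle(w))
# white stripes on disc
s=box&(z>.046)&(z<.06)&(hsv[...,1]<90); v,u=np.nonzero(s)
P=ray('wrist',np.c_[u,v].astype(float),.052,o)[:,:2]; 
for k in range(0,len(P)): 
    pass
m=s.astype(np.uint8); n,l,st,ce=cv2.connectedComponentsWithStats(m)
for i in range(1,n):
    if st[i,4]>5: print(st[i],ce[i],ray('wrist',ce[i],.052,o))
E
```

```text
(array([   0,    0,    8,   20,   41, 1032,  195,   19,   20,   22,   21,
         21,   26,   24,   26,   45,  674,    0,    0,    0,    0]), array([0.03 , 0.034, 0.038, 0.042, 0.046, 0.05 , 0.054, 0.058, 0.062,
       0.066, 0.07 , 0.074, 0.078, 0.082, 0.086, 0.09 , 0.094, 0.098,
       0.102, 0.106, 0.11 , 0.114]))
block 736 0.09525859702431823 ((0.5487893223762512, 0.19449211657047272), (0.02395211160182953, 0.025401784107089043), 84.36188507080078) ((0.5487418174743652, 0.19462552666664124), 0.016881676390767097)
disc 2470 0.05395914869270846 ((0.5483436584472656, 0.1945054531097412), (0.05855998769402504, 0.059391800314188004), 78.46691131591797) ((0.548370361328125, 0.19463661313056946), 0.030224427580833435)
[308 149   5  12  52] [310.17307692 154.5       ] [[0.56605071 0.19267643 0.052     ]]
[285 168  10   6  46] [289.7826087  170.80434783] [[0.54949131 0.21358857 0.052     ]]
[322 172  11   5  53] [327. 174.] [[0.54600089 0.17583889 0.052     ]]
```

```bash
python3 -c "
from h import *
go([.5487,.1945,.14],-5.4);go([.5487,.1945,.06],-5.4)"
```

```text
t 2.62 yaw -0.34 row [ 0.0078 -0.032   0.2254] 0.0281 rows 2.1847863801134078 0.7065887014208181 q6 1.69 F [ 0.3 -0.9  0. ] tcp [0.5455 0.1818 0.2302]
t 2.62 yaw -0.34 row [ 0.0078 -0.0322  0.4254] 0.0281 rows 4.092586410479113 0.7065887014208181 q6 1.69 F [ 0.3 -0.9  0. ] tcp [0.5455 0.1818 0.2302]
```

>>> {"name": "drive_tool", "arguments": {
  "plan": [
    [[0.008,-0.032,0.1,0.028],[0.008,-0.032,0.225,0.028],[0.008,-0.032,0.225,0.028],[0.008,-0.032,0.225,0.028],[0.008,-0.032,0.225,0.028],[0.008,-0.032,0.225,0.028]]
  ]
}}

```text
time_s: 3.12
eef_pos: [0.5506, 0.195, 0.1428]
eef_rot: [-0.0, 0.999, -0.047, 0.002]
wrist_force: [-0.2, -0.3, 0.6]
opening: 0.998
grasp_force: 0.0
```

```bash
python3 -c "
from h import *
go([.5487,.1945,.06],-5.4)"
```

```text
t 3.12 yaw -5.42 row [-0.0054  0.0018  0.2069] -0.0001 rows 1.985120927192001 0.003010319640064448 q6 1.8 F [-0.2 -0.3  0.6] tcp [0.5506 0.195  0.1428]
```

>>> {"name": "drive_tool", "arguments": {
  "plan": [
    [[-0.005,0.002,0.06,0],[-0.005,0.002,0.12,0],[-0.005,0.002,0.17,0],[-0.005,0.002,0.202,0],[-0.005,0.002,0.202,0],[-0.005,0.002,0.202,0],[-0.005,0.002,0.202,0]]
  ]
}}

```text
time_s: 3.7
eef_pos: [0.5483, 0.1953, 0.0614]
eef_rot: [-0.0, 0.999, -0.047, 0.002]
wrist_force: [0.5, -0.2, 0.9]
opening: 1.0
grasp_force: 0.0
```

>>> {"name": "drive_tool", "arguments": {
  "plan": [
    [[0,0,0,0],[0,0,0,0],[0,0,0,0],[0,0,0,0],[0,0,0,0],[0,0,0,0],[0,0,0,0],[0,0,0,0],[0,0,0,0],[0,0,0,0],[0,0,0,0],[0,0,0,0]]
  ],
  "jaw": 1
}}

```text
time_s: 4.7
eef_pos: [0.547, 0.1953, 0.0597]
eef_rot: [-0.0, 0.999, -0.047, 0.0]
wrist_force: [-0.1, -0.3, 6.0]
opening: 0.273
grasp_force: 59.6
```

```bash
python3 -c "
from h import *
go([.5487,.1945,.17],-5.4)"
```

```text
t 4.7 yaw -5.36 row [ 0.0047  0.0015 -0.2758] 0.0002 rows 2.64622007431861 0.006135976741177671 q6 1.8 F [-0.1 -0.3  6. ] tcp [0.547  0.1953 0.0597]
```

>>> {"name": "drive_tool", "arguments": {
  "plan": [
    [[0,0,-0.04,0],[0,0,-0.1,0],[0,0,-0.18,0],[0,0,-0.26,0],[0,0,-0.34,0],[0,0,-0.4,0],[0,0,-0.4,0],[0,0,-0.4,0],[0,0,-0.4,0],[0,0,-0.4,0]]
  ]
}}

```text
time_s: 5.53
eef_pos: [0.5452, 0.195, 0.2168]
eef_rot: [0.0, 0.999, -0.047, -0.002]
wrist_force: [-0.5, -0.6, 0.5]
opening: 0.276
grasp_force: 58.9
```

Run:
```python
from h import *
go([.535,-.2134,.22],23.3)
o=ctrl.get_obs(); p,d=snap('wrist','held'); np.save('pics/held_pose.npy',{k:o[k] for k in('eef_pos','eef_rot')},allow_pickle=True)
print(o['opening'],o['grasp_force'])
```

```text
t 5.53 yaw -5.36 row [ 0.0698  1.0188 -0.0072] -0.1592 rows 9.796276797318498 4.002601206730983 q6 1.8 F [-0.5 -0.6  0.5] tcp [0.5452 0.195  0.2168]
0.2762286342928448 58.90417456626892
```

View pics/held.png

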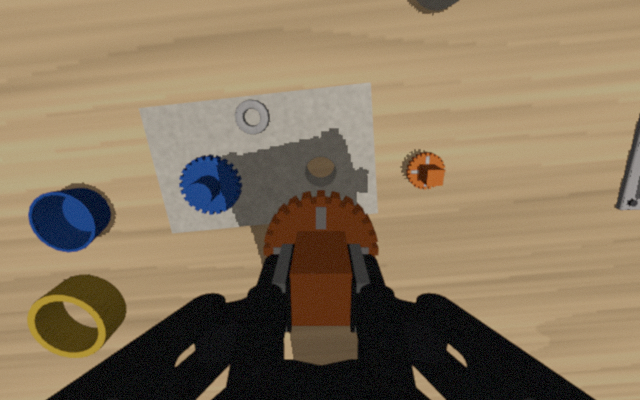

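The gear is held square between the fingers: disc centre around (320,245), a white stripe straight up at (321,217), block front edge from x=291 to 352. I'll measure its offset in the tool frame.

```bash
cat >> h.py <<'E'
TOOL=dict(eef_pos=np.zeros(3),eef_rot=[1,0,0,0])
def circ(P):
    from scipy.optimize import least_squares
    return least_squares(lambda a:np.hypot(P[:,0]-a[0],P[:,1]-a[1])-a[2],[*P.mean(0),.025],loss='soft_l1',f_scale=.001).x
E
python3 - <<'E'
from h import *
p,d=load('held'); W=cloud(p,d,TOOL); z=W[...,2]
hsv=cv2.cvtColor(p,cv2.COLOR_RGB2HSV); org=(hsv[...,1]>140)&(hsv[...,0]<20)&(p[...,0]>60); org[:185]=0; org[335:]=0; org[:,:255]=0; org[:,385:]=0
print(np.histogram(z[org],bins=np.arange(-.05,.035,.005)))
up=org&(z>-.002)&(z<.015); print('disc z',np.median(z[up&(np.arange(400)[:,None]<225)]))
zt=np.median(z[up]); 
m=(org&(d<.25)).astype(np.uint8); c=max(cv2.findContours(m,0,1)[0],key=cv2.contourArea)[:,0]
c=c[(c[:,1]<232)]; P=ray('wrist',c.astype(float),zt,TOOL)[:,:2]; print('disc circle tool',circ(P).round(4),len(P))
c2=cv2.convexHull(c.astype(np.float32).reshape(-1,1,2))[:,0]; c2=c2[c2[:,1]<228]; print('hull circle',circ(ray('wrist',c2,zt,TOOL)[:,:2]).round(4))
b=org&(z<-.025); zb=np.median(z[b]); c=max(cv2.findContours(b.astype(np.uint8),0,1)[0],key=cv2.contourArea)[:,0]
P=ray('wrist',c.astype(float),zb,TOOL)[:,:2].astype(np.float32); print('block',zb,cv2.minAreaRect(P),P.min(0),P.max(0))
# same measure for hub & gear in tool frame
p,d=load('hub');
E
```

```text
(array([   0,    0, 2781,  749,  356,  322,  297,  254,  249,  207,  242,
       3334,  350,   97,    0,    0]), array([-5.00000000e-02, -4.50000000e-02, -4.00000000e-02, -3.50000000e-02,
       -3.00000000e-02, -2.50000000e-02, -2.00000000e-02, -1.50000000e-02,
       -1.00000000e-02, -5.00000000e-03, -2.77555756e-17,  5.00000000e-03,
        1.00000000e-02,  1.50000000e-02,  2.00000000e-02,  2.50000000e-02,
        3.00000000e-02]))
disc z 0.006552582893349312
disc circle tool [0.0047 0.0002 0.028 ] 163
hull circle [0.007  0.0002 0.027 ]
block -0.035479443282118016 ((0.004631487652659416, 0.00026280898600816727), (0.02330646477639675, 0.029112525284290314), 89.97865295410156) [-0.00992903 -0.01138712] [0.01919114 0.01191917]
```

Run:
```python
from h import *
p,d=load('held'); W=cloud(p,d,TOOL); z=W[...,2]
for u in(305,320,335):
    print(u,[(v,*(W[v,u,[0,2]]*1000).round(1),int(p[v,u,0])) for v in list(range(186,200,2))+list(range(222,240,2))+list(range(264,284,2))+list(range(316,332,2))])
```

```text
305 [(186, np.float64(-11.2), np.float64(175.6), 93), (188, np.float64(-13.3), np.float64(175.4), 92), (190, np.float64(-15.6), np.float64(175.9), 90), (192, np.float64(29.4), np.float64(18.8), 77), (194, np.float64(30.1), np.float64(13.1), 73), (196, np.float64(30.2), np.float64(9.4), 81), (198, np.float64(30.2), np.float64(6.0), 83), (222, np.float64(17.6), np.float64(6.2), 95), (224, np.float64(16.6), np.float64(6.1), 97), (226, np.float64(15.3), np.float64(6.7), 98), (228, np.float64(14.8), np.float64(5.2), 97), (230, np.float64(13.1), np.float64(6.7), 94), (232, np.float64(13.6), np.float64(3.0), 75), (234, np.float64(13.2), np.float64(1.5), 73), (236, np.float64(14.0), np.float64(-2.5), 75), (238, np.float64(13.4), np.float64(-3.4), 73), (264, np.float64(13.9), np.float64(-29.0), 71), (266, np.float64(13.8), np.float64(-30.5), 76), (268, np.float64(13.5), np.float64(-31.4), 71), (270, np.float64(13.1), np.float64(-32.3), 78), (272, np.float64(13.3), np.float64(-34.1), 74), (274, np.float64(12.8), np.float64(-34.7), 91), (276, np.float64(13.1), np.float64(-36.7), 97), (278, np.f
[... 3070 characters left out ...]
.float64(-33.0), 79), (272, np.float64(13.3), np.float64(-34.0), 76), (274, np.float64(13.6), np.float64(-36.0), 93), (276, np.float64(12.4), np.float64(-35.5), 97), (278, np.float64(11.2), np.float64(-35.0), 99), (280, np.float64(10.6), np.float64(-35.4), 98), (282, np.float64(10.6), np.float64(-36.8), 95), (316, np.float64(-6.4), np.float64(-34.5), 95), (318, np.float64(-6.8), np.float64(-35.2), 96), (320, np.float64(-7.1), np.float64(-36.0), 96), (322, np.float64(-9.1), np.float64(-34.7), 96), (324, np.float64(-8.8), np.float64(-36.2), 95), (326, np.float64(-216.7), np.float64(217.0), 94), (328, np.float64(-219.1), np.float64(216.1), 95), (330, np.float64(-222.5), np.float64(216.2), 102)]
```

```bash
python3 -c "
from h import *
go([.48,-.237,.22],23.3)"
```

```text
t 5.58 yaw -5.36 row [-0.0618  1.0905 -0.0064] -0.1592 rows 10.477442529857571 4.002828059713538 q6 1.8 F [-0.5 -0.8 -1.9] tcp [0.5454 0.195  0.2169]
```

>>> {"name": "drive_tool", "arguments": {
  "plan": [
    [[-0.01,0.08,-0.01,-0.03],[-0.02,0.16,-0.01,-0.06],[-0.02,0.25,-0.01,-0.09],[-0.02,0.34,-0.01,-0.12],[-0.03,0.43,-0.01,-0.159],[-0.03,0.52,-0.01,-0.159],[-0.04,0.61,-0.01,-0.159],[-0.04,0.7,-0.01,-0.159],[-0.05,0.79,-0.01,-0.159],[-0.05,0.87,-0.01,-0.159],[-0.06,0.94,-0.01,-0.159],[-0.06,1.0,-0.01,-0.159]]
  ]
}}

```text
time_s: 6.58
eef_pos: [0.4839, -0.2025, 0.2218]
eef_rot: [-0.001, 0.98, 0.201, -0.001]
wrist_force: [1.4, -0.6, -0.2]
opening: 0.278
grasp_force: 59.2
```

```bash
python3 -c "
from h import *
go([.48,-.237,.22],23.3)"
```

```text
t 6.58 yaw 23.19 row [-0.0429  0.0756  0.0043] -0.0006 rows 0.8347133999972952 0.015476116862226094 q6 0.54 F [ 1.4 -0.6 -0.2] tcp [ 0.4839 -0.2025  0.2218]
```

>>> {"name": "drive_tool", "arguments": {
  "plan": [
    [[-0.043,0.076,0.004,-0.001],[-0.043,0.076,0.004,-0.001],[-0.043,0.076,0.004,-0.001],[-0.043,0.076,0.004,-0.001],[-0.043,0.076,0.004,-0.001],[-0.043,0.076,0.004,-0.001]]
  ]
}}

```text
time_s: 7.08
eef_pos: [0.4817, -0.2343, 0.2213]
eef_rot: [-0.0, 0.979, 0.204, -0.0]
wrist_force: [0.0, 0.1, -1.4]
opening: 0.274
grasp_force: 59.2
```

Run:
```python
from h import *
o=ctrl.get_obs(); p,d=snap('wrist','hub2'); np.save('pics/hub2_pose.npy',{k:o[k] for k in('eef_pos','eef_rot')},allow_pickle=True)
go([.48,-.237,.22],23.3)
W=cloud(p,d,o); z=W[...,2]
box=(np.hypot(W[...,0]-.535,W[...,1]+.2134)<.035)
rim=box&(z>.099)&(z<.112); zr=np.median(z[rim]); print(rim.sum(),zr)
c=max(cv2.findContours(rim.astype(np.uint8),0,1)[0],key=cv2.contourArea)[:,0]; print(c.min(0),c.max(0))
w=ray('wrist',c.astype(float),.106,o)[:,:2].astype(np.float32); print('circle',circ(w).round(4),cv2.minEnclosingCircle(w)); ctr=circ(w)[:2]
v,u=np.mgrid[:400,:640]; P=ray('wrist',np.c_[u.ravel(),v.ravel()],.106,o)[:,:2]; r=np.hypot(*(P-ctr).T); G=p.max(2).ravel().astype(int)
ins=r<.016; print(np.histogram(G[ins],bins=range(0,260,20)))
for th in(30,40,60,80,100):
    s=ins&(G<th); t=s&(r>.008)&(r<.0125); a=np.arctan2(*(P[t]-ctr).T[::-1]); print(th,s.sum(),P[s].mean(0),np.degrees(np.angle(np.exp(4j*a).mean())/4))
y0,x0=c.min(0)[1]-20,c.min(0)[0]-60; cv2.imwrite('pics/hub2c.png',cv2.resize(p[max(0,y0):y0+100,x0:x0+180],None,fx=4,fy=4)[:,:,::-1])
```

```text
t 7.13 yaw 23.53 row [-0.0067  0.0042  0.0038] 0.0013 rows 0.08433207674033445 0.032684415834823635 q6 0.49 F [-0.5  0.2 -0.4] tcp [ 0.4818 -0.2344  0.2215]
2227 0.10613983916590788
[292  92] [352 153]
circle [ 0.5339 -0.2132  0.0232] ((0.5338019132614136, -0.21324104070663452), 0.023853885009884834)
(array([  2, 167, 337, 104, 140,  92,  55,  35,  39, 380,   0,   0]), array([  0,  20,  40,  60,  80, 100, 120, 140, 160, 180, 200, 220, 240]))
30 14 [ 0.53235668 -0.21093955] 23.721961232274506
40 169 [ 0.53416424 -0.21254721] 24.014777339706452
60 506 [ 0.53443099 -0.21270816] 22.44118715342191
80 610 [ 0.53373718 -0.21297097] 23.441735620062495
100 750 [ 0.53247248 -0.21206895] 24.111108730261638
```

View pics/hub2c.png

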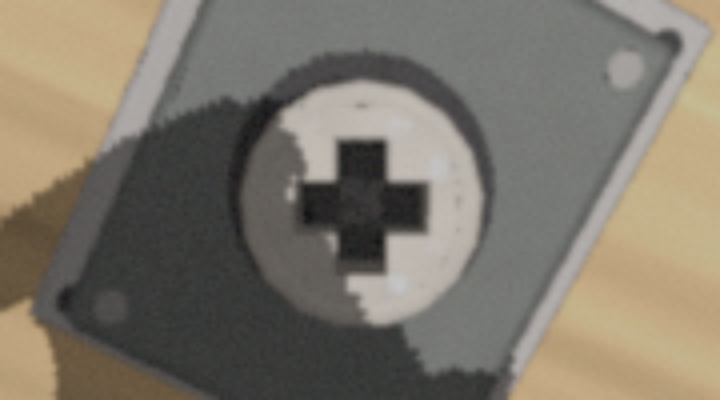

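The cross lies square to the picture at the current yaw of 23.5°. Its centre is at about crop (363,206), which is full-picture (322.8,123).

Run:
```python
from h import *
o=np.load('pics/hub2_pose.npy',allow_pickle=True).item()
h=ray('wrist',[[322.3,122.9]],.106,o)[0]; print(h, 'tool',ray('wrist',[[322.3,122.9]],.106-o['eef_pos'][2] and 0.1152,TOOL))
_,M=pose(); off=M@np.array([.0016,.00025,0]); t=h-off; print('tcp target',t)
for z in(.22,.165,.155): go([t[0],t[1],z],23.5)
```

```text
[ 0.5342821  -0.21328047  0.106     ] tool [[0.05661962 0.00182122 0.1152    ]]
tcp target [ 0.53271536 -0.21369014  0.10600023]
t 7.13 yaw 23.53 row [0.1374 0.0034 0.0038] 0.0002 rows 1.3187487076314204 0.004751454940968493 q6 0.49 F [-0.5  0.2 -0.4] tcp [ 0.4818 -0.2344  0.2215]
t 7.13 yaw 23.53 row [0.1374 0.0035 0.1413] 0.0002 rows 1.8908180791040572 0.004751454940968493 q6 0.49 F [-0.5  0.2 -0.4] tcp [ 0.4818 -0.2344  0.2215]
t 7.13 yaw 23.53 row [0.1374 0.0035 0.1663] 0.0002 rows 2.0694999672430914 0.004751454940968493 q6 0.49 F [-0.5  0.2 -0.4] tcp [ 0.4818 -0.2344  0.2215]
```

>>> {"name": "drive_tool", "arguments": {
  "plan": [
    [[0.06,0.003,0.0,0],[0.12,0.003,0.03,0],[0.137,0.003,0.08,0],[0.137,0.003,0.13,0],[0.137,0.003,0.158,0],[0.137,0.003,0.158,0],[0.137,0.003,0.158,0],[0.137,0.003,0.158,0],[0.137,0.003,0.158,0],[0.137,0.003,0.158,0],[0.137,0.003,0.158,0]]
  ]
}}

```text
time_s: 8.05
eef_pos: [0.5327, -0.2153, 0.1595]
eef_rot: [0.001, 0.979, 0.203, 0.001]
wrist_force: [0.6, -0.0, -1.8]
opening: 0.272
grasp_force: 59.3
```

```bash
python3 -c "
from h import *
go([.5327,-.2137,.1247],23.5)"
```

```text
t 8.05 yaw 23.43 row [ 0.0014 -0.0038  0.0871] -0.0004 rows 0.8363883644056512 0.010046593494187182 q6 0.57 F [ 0.6 -0.  -1.8] tcp [ 0.5327 -0.2153  0.1595]
```

>>> {"name": "drive_tool", "arguments": {
  "plan": [
    [[0.001,-0.004,0.0,0],[0.001,-0.004,0.0,0],[0.001,-0.004,0.01,0],[0.001,-0.004,0.018,0],[0.001,-0.004,0.025,0],[0.001,-0.004,0.032,0],[0.001,-0.004,0.038,0],[0.001,-0.004,0.038,0]]
  ]
}}

```text
time_s: 8.72
eef_pos: [0.5317, -0.213, 0.1424]
eef_rot: [-0.0, 0.979, 0.203, -0.001]
wrist_force: [-0.3, 0.2, -1.2]
opening: 0.271
grasp_force: 59.3
```

```bash
python3 -c "
from h import *
print(ctrl.get_obs()['torque']);go([.5327,-.2137,.1247],23.5)"
```

```text
[ 0.029211   -0.03635006  0.04599443]
t 8.72 yaw 23.44 row [0.0017 0.0028 0.0442] -0.0003 rows 0.42510734373835896 0.0079925009813523 q6 0.57 F [-0.3  0.2 -1.2] tcp [ 0.5317 -0.213   0.1424]
```

The splines are about 8 mm into the socket with no contact force, so I'll press on.

>>> {"name": "drive_tool", "arguments": {
  "plan": [
    [[0.001,0.001,0.006,0],[0.001,0.001,0.013,0],[0.001,0.001,0.02,0],[0.001,0.001,0.027,0],[0.001,0.001,0.034,0],[0.001,0.001,0.04,0],[0.001,0.001,0.044,0],[0.001,0.001,0.044,0],[0.001,0.001,0.044,0],[0.001,0.001,0.044,0]]
  ]
}}

```text
time_s: 9.55
eef_pos: [0.533, -0.2136, 0.1267]
eef_rot: [0.0, 0.979, 0.203, 0.0]
wrist_force: [-2.2, 1.5, 7.2]
opening: 0.272
grasp_force: 60.5
```

```bash
python3 -c "
from h import *
print(ctrl.get_obs()['torque']);go([.5327,-.2137,.1247],23.5)"
```

```text
[ 0.29230563  0.45604489 -0.02727291]
t 9.55 yaw 23.45 row [-0.0007  0.      0.0049] -0.0003 rows 0.04776482490141813 0.0068637755962322735 q6 0.57 F [-2.2  1.5  7.2] tcp [ 0.533  -0.2136  0.1267]
```

>>> {"name": "drive_tool", "arguments": {
  "plan": [
    [[0,0,0.003,0],[0,0,0.006,0],[0,0,0.009,0],[0,0,0.009,0],[0,0,0.009,0],[0,0,0.009,0]]
  ]
}}

```text
time_s: 10.05
eef_pos: [0.533, -0.2136, 0.1246]
eef_rot: [0.0, 0.979, 0.203, 0.0]
wrist_force: [-7.2, 4.0, 17.4]
opening: 0.273
grasp_force: 62.0
```

Run:
```python
from h import *
go([.5327,-.2137,.1247],23.5)
o=ctrl.get_obs(); p,d=snap('wrist','fin'); W=cloud(p,d,TOOL); z=W[...,2]
print('disc z',np.median(z[205:222,300:313]),np.median(z[205:222,328:342]),'block top',np.median(z[290:315,305:335]))
```

```text
t 10.05 yaw 23.46 row [-0.0008 -0.0001 -0.0002] -0.0002 rows 0.007922398948110247 0.0054471205738826104 q6 0.57 F [-7.2  4.  17.4] tcp [ 0.533  -0.2136  0.1246]
disc z 0.006364194609545293 0.006351714212157258 block top -0.035680106626261684
```

>>> {"name": "drive_tool", "arguments": {
  "plan": [
    [[-0.002,-0.002,0.0,0],[-0.002,-0.002,0.002,0],[-0.002,-0.002,0.002,0],[-0.002,-0.002,0.002,0],[-0.002,-0.002,0.002,0],[-0.002,-0.002,0.002,0]]
  ]
}}

```text
time_s: 10.6
eef_pos: [0.5329, -0.2136, 0.1246]
eef_rot: [0.001, 0.979, 0.203, 0.001]
wrist_force: [-4.4, 3.7, 20.7]
opening: 0.274
grasp_force: 62.2
```

Run:
```python
from h import *
go([.5327,-.2137,.1247],23.5)
p,d=snap('wrist','fin2'); W=cloud(p,d,TOOL); z=W[...,2]
print('disc z',np.median(z[205:222,300:313]),np.median(z[205:222,328:342]),'block top',np.median(z[290:315,305:335]))
```

```text
t 10.6 yaw 23.46 row [-0.0006  0.     -0.0002] -0.0002 rows 0.005728763528292491 0.005721435497721308 q6 0.57 F [-4.4  3.7 20.7] tcp [ 0.5329 -0.2136  0.1246]
disc z 0.006348996107317317 0.006355384917358667 block top -0.0356639976016632
```

Extra push raised the force to 21 N but the tool stayed at z = 0.1246, the expected home height, and the gear hasn't slipped. It is seated on the rim.

```bash
python3 -c "
from bench import ctrl
print(ctrl.hand_in())"
```

```text
the job is handed in; nothing more can be done
None
```

I've handed the job in: the orange gear is meshed in the hub, seated on its rim against the plunger and still gripped (about 21 N push, 62 N grip, 10.6 s used); the interface gave no verdict.

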